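# Tip the spacer tray for the scoop

## Robot

A 6-joint arm with a two-finger parallel gripper is mounted at the origin on the work surface. World frame = base frame: x ahead of the robot, y to its left, z up, the work surface at z = 0. Lengths are in m, angles in rad, forces in N, time in s.
With the tool pointing down it reaches from about 0.4 to 0.825 m from the base axis. Payload 7 kg.
Tool frame: the origin (TCP) lies between the finger pads; the fingertips stand 22 mm ahead of it and the grasp point (between the pads) lies 3 mm ahead of it (arm.tip_reach is the distance from the TCP to the fingertips, in m); z points along the fingers, y is the line along which they close (so a half turn about z gives the same grasp; the last joint's range is limited). The gripper opens to 88 mm and grips with 3 to 60 N. Pads are 19 mm wide; open, the fingers measure 130 mm over their backs; the gripper's body (78 mm by 193 mm) begins 47 mm behind the grasp point.
Start: joints at [-0.843, 0.359, 0.012, 0, -1.224, -0.288], TCP at [0.287, -0.611, 0.249] pointing down, gripper open.
Joint ranges: [-3.07, 3.07], [-1.43, 2.12], [-1.02, 1.25], [-3.03, 1.67], [-3.05, -0], [-3.03, 3.03]. Speed limits (rad/s): [2.39, 2.39, 3.01, 3.14, 3.14, 3.14].

## Interface

Orientations are given as [roll, pitch, yaw] about the fixed x, y, z axes, in that order (R = Rz(yaw) Ry(pitch) Rx(roll)).
In Python, from station import arm, viewer gives the robot as it stands. The module is installed in compiled form; this text tells all that it offers.
- The arm moves only by the tool apply_moves, never from a script. Its argument "commands" is a list that holds one entry, the list of rows, each a list of 5 numbers: the closure, from -1 (fully open) to 1 (shut), then the shift along the world's x, y, z as a fraction of full scale, then the turn about the world's z as a fraction of full scale. In form: [[[fingers, tx, ty, tz, yaw], ...]]. A call has 1 to 12 rows; each row shifts and turns the commanded pose from where the row before left it; what a row does not reach is not made up. Full scale, the value 1, is 20 cm for a shift and pi rad for a turn. A row lasts 1/10 s, in which the tool goes at most 50 mm and 8.59 degrees, less where a joint would pass 70% of its speed; a pose out of reach is approached as far as the arm can. A call with a number of a shift or a turn outside -1 to 1 is refused whole. A call with a gripper value outside its range is refused whole. The fingers move at their own pace and stop on an object; "force" is the grip in N (left out, the last holds). Time passes only in rows, so rows that do not move let the fingers close. It gives the time, the measured TCP pose, the force, the opening and the grip force at its end, in the units of the state.
- arm.get_state(): the state, without advancing time (a new reading comes with each control period).
- viewer.grab_frame(name): name is "scene" or "top" or "wrist"; returns a dict with "image" (400x640x3 uint8, blue, green, red), "mtx" (3x3 intrinsics, pixels), "k1" (the pictures are not rectified: a ray, as slopes to the right and down, at radius r is drawn at 1 + k1 r^2 times it, then the intrinsics apply), "rvec" (rotation vector, rad) and "tvec" (3), from world to camera coordinates, as OpenCV has them. Camera axes: x right, y down, z forward; pixel columns grow to the right and rows downward; lengths in m; the calibration is good to about 2 mm. A picture is of the moment at which its call begins. There is no depth.
- arm.job_done(): hands the job in; it is judged then, once.
The state is a dict: "t": time; "q": joint angles; "qd": joint speeds; "joint_efforts": joint torques, N m; "eef_pos": TCP position; "ee_rot": TCP orientation; "force": force on the tool from outside, world axes, zero at the start; "moment": the same for the moment, N m; "width": finger opening in m; "gripper_force": force on a finger pad.
Only numpy, scipy, OpenCV 4.12 (cv2) and the standard library are available. Lean on these libraries where they do the work, as an engineer would, in place of code of your own. Each camera call takes 0.05 s, during which the arm holds its last target. There are 200 camera calls.

## Task

Tip the tilting tray that holds the three steel spacers: lift its bar until the tray stands at about 25 degrees and all three spacers have slid down and lie together at its low end, where the scoop can gather them. Let go and leave the tray standing tilted, with the spacers still in it.

Things in the scene. Friction and masses are not known exactly. Their poses are not given: they have to be found in the camera images.
- tray (a joint): tilt in rad of the aluminium tray with the spacers: 0 level (start), grows as the bar is lifted, stop at 0.70. It is hinged at its low end on a fixed dark steel stand 190 by 110 mm, 8 mm high. The hinge is stiff: the tray stays where it is left; lifting takes 5 to 8 N. The spacers start to slide at 9 to 14 degrees. A second tray like it is nearby, level or partly tilted, but empty: not this one
- tray_bar (a point): middle of the level round steel bar to lift the tray by: 10 mm thick, 72 mm long between its two arms, 85 mm above the bench at the start, 25 mm beyond the tray's end wall and 28 mm above its rim, free for fingers on both sides. Axes turn with the tray: x along the tray from hinge to bar, y along the bar, z square up from the tray's floor
- tray_hinge (a point): point of the hinge axis below the middle of the tray's low end wall (outer face), 30 mm above the bench; axes as the bar's. The bar lies at x = 193, z = 55 mm from here, so it moves on an arc of 201 mm radius, up and back towards the low end. The tray's outside runs from x = 0 to 168, y = -40 to 40, z = 0 to 27 mm; walls 4 mm, floor 3 mm thick
- spacer1_center (a point): a plain round steel spacer, 24 mm diameter, 16 mm high, 50 g or so, lying loose and flat in the tray; this point is its centre, half-way up
- spacer2_center (a point): a plain round steel spacer, 24 mm diameter, 16 mm high, 50 g or so, lying loose and flat in the tray; this point is its centre, half-way up
- spacer3_center (a point): a plain round steel spacer, 24 mm diameter, 16 mm high, 50 g or so, lying loose and flat in the tray; this point is its centre, half-way up

How it is judged:
By the outcome, as a careful person would: the job done as asked, in the order asked, and still so for the second after the job is handed in, with the robot touching nothing.
It also fails if it takes over 38 s, if anything falls off the work surface, if the arm or the gripper's body presses on something with over 40 N, if the wrist force passes 120 N, or if a joint passes its speed limit or range.

## Working session

There is one attempt and no reset: what is moved stays moved. The work goes in short steps, Python scripts to look and compute and a tool call to move; the robot and the scene stay as the last step left them, time stands still between calls to the robot, and variables do not carry over. Pictures are saved under pics/ and viewed, at most 10 in all, crops included, and the job is handed in when it is done.

Besides the shell and the picture viewer there is one more tool, called as name(argument=value, ...) on one line, values as JSON. apply_moves: Moves the arm, as the interface text tells. Shift numbers are shares of 20 cm and turn numbers shares of pi rad, none past 1 either way. Its arguments: {"type":"object","properties":{"commands":{"type":"array","items":{"type":"array","items":{"type":"array","items":{"type":"number"}}}},"force":{"type":"number"}},"required":["commands"]}

```bash
mkdir -p pics; python3 - <<'E'
from station import arm, viewer
import cv2
for n in("scene","top"):
    f=viewer.grab_frame(n); cv2.imwrite(f"pics/{n}0.png",f["image"]); print(n,f["mtx"].tolist(),f["k1"],f["rvec"],f["tvec"])
s=arm.get_state();print(s["eef_pos"],s["ee_rot"],s["width"],s["t"])
E
```

```text
scene [[441.45347733635833, 0.0, 311.593880952545], [0.0, 441.45347733635833, 201.55936744957327], [0.0, 0.0, 1.0]] -0.08885099893569655 [ 1.1772305   2.52605904 -0.77099417] [ 0.32750003 -0.23769772  1.07398844]
top [[396.0041240020179, 0.0, 316.84103929910754], [0.0, 396.0041240020179, 198.28948245687272], [0.0, 0.0, 1.0]] -0.03753685521466624 [ 2.20422623 -2.19908597  0.08068815] [-0.02036469  0.47379747  0.80376923]
[ 0.28720784 -0.6104095   0.24773464] [ 3.14013273e+00 -1.53499975e-04 -2.70184492e+00] 0.08766032991994226 0.1
```

View pics/scene0.png

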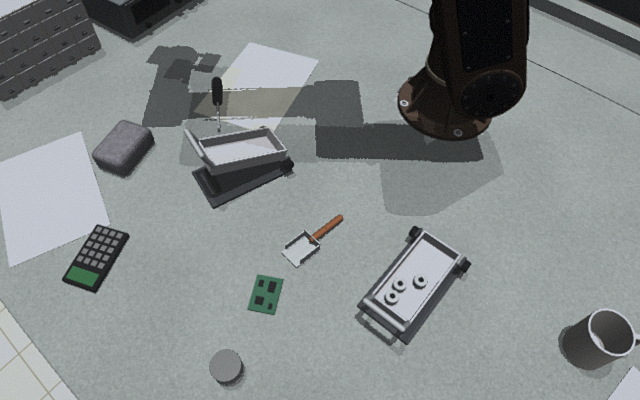

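View pics/top0.png

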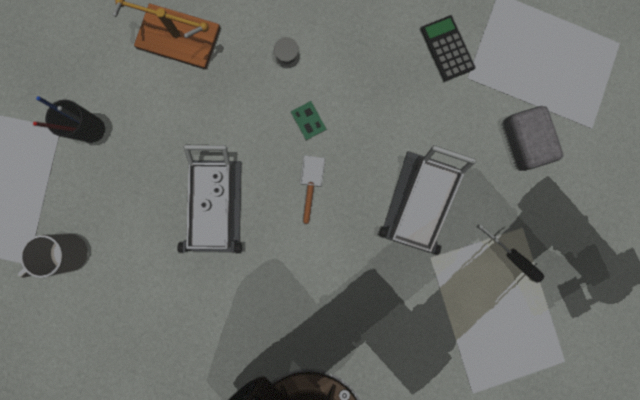

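The tray with the spacers is at top pixel (208,200), with its bar near (207,150) and its hinge end near (210,247). The tray on the right is empty. I'll zoom in for exact pixels.

```bash
cat > h.py <<'E'
import numpy as np, cv2
from station import arm, viewer
def ray(f,uv):
    x=(np.array(uv,float)-f["mtx"][:2,2])/f["mtx"][0,0]; s=x.copy()
    for _ in range(20): s=x/(1+f["k1"]*(s@s))
    R=cv2.Rodrigues(np.array(f["rvec"]))[0]; t=np.array(f["tvec"]).ravel()
    return -R.T@t, R.T@np.r_[s,1]
def onz(f,uv,z):
    c,d=ray(f,uv); return c+d*(z-c[2])/d[2]
def tri(f,u,g,v):
    c,d=ray(f,u); e,h=ray(g,v); a=np.linalg.lstsq(np.c_[d,-h],e-c,rcond=None)[0]
    p,q=c+a[0]*d,e+a[1]*h; return (p+q)/2,np.linalg.norm(p-q)
E
python3 - <<'E'
import cv2,numpy as np
a=cv2.imread("pics/top0.png")[135:260,165:255]; b=cv2.imread("pics/scene0.png")[220:350,350:480]
a=cv2.resize(a,None,fx=4,fy=4,interpolation=2); b=cv2.resize(b,None,fx=3.3,fy=3.3,interpolation=2)
o=np.zeros((500,795,3),np.uint8);o[:a.shape[0],:360]=a;o[:b.shape[0],362:362+b.shape[1]]=b
cv2.imwrite("pics/crop0.png",o)
E
```

```text
(no output)
```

View pics/crop0.png

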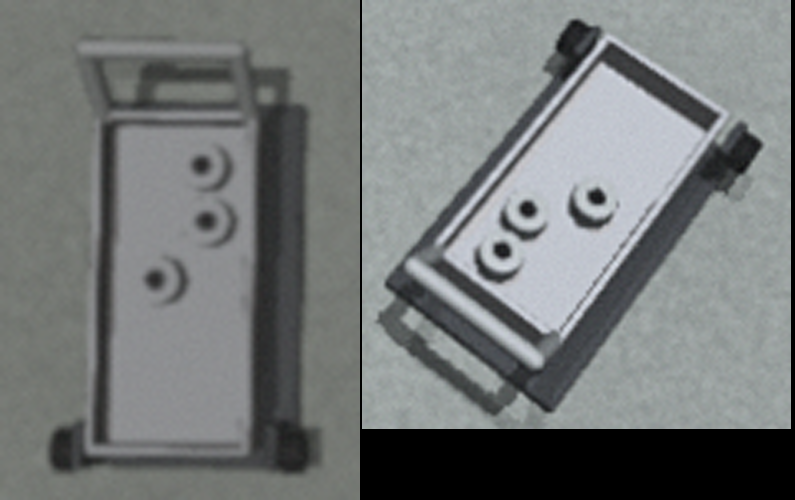

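The crop shows the bar in the top view from (184.5,147) to (226.2,147.2) and in the scene view from (365,300) to (405,328.5). The low end's rim corners are near (187.5,247.5) and (226.7,247.5) in the top view.

```bash
python3 - <<'E'
from h import *
f=viewer.grab_frame("top");g=viewer.grab_frame("scene")
T=[(184.5,147.1),(226.2,147.3)];S=[(404.8,328.5),(365.2,299.7)]
P=[onz(f,t,.085) for t in T]
for p in P: print(p)
for t,s in zip(T,S): print(tri(f,t,g,s))
Sx=[onz(g,s,.085) for s in S]; print(Sx)
H=[onz(f,t,.057) for t in [(187.5,247.5),(226.7,247.5)]]; print(H)
b=(P[0]+P[1])/2;h=(H[0]+H[1])/2
print("bar",b,"hinge end",h,"dist",np.linalg.norm((b-h)[:2]),"dir",np.degrees(np.arctan2(*(b-h)[1::-1])),"bar dir",np.degrees(np.arctan2(*(P[1]-P[0])[1::-1])))
s=arm.get_state();print(s["eef_pos"],s["ee_rot"],s["t"])
E
```

```text
[0.56624072 0.23286225 0.085     ]
[0.56604291 0.15379749 0.085     ]
(array([0.56524805, 0.23306865, 0.08742253]), np.float64(0.002206788455021811))
(array([0.56527421, 0.15609474, 0.08298191]), np.float64(0.004362030022108662))
[array([0.56366227, 0.23388688, 0.085     ]), array([0.56480909, 0.15820501, 0.085     ])]
[array([0.37521083, 0.23196243, 0.057     ]), array([0.37545787, 0.15594366, 0.057     ])]
bar [0.56614182 0.19332987 0.085     ] hinge end [0.37533435 0.19395304 0.057     ] dist 0.19080848729924543 dir -0.18712738360344955 bar dir -90.14334925190985
[ 0.28722571 -0.610546    0.24798444] [ 3.14055705e+00 -1.17789880e-04 -2.70190439e+00] 0.2
```

The measurements agree. The bar is at about (0.565, 0.194, 0.085) and runs along y. The tray points along +x, with the hinge at x≈0.373. I'll move above the bar and turn the yaw to -π/2.

apply_moves(commands=[[[-1,0,0,0.125,0],[-1,0,0,0.125,0],[-1,0.058,0.168,0,0.015],[-1,0.058,0.168,0,0.015],[-1,0.058,0.168,0,0.015],[-1,0.058,0.168,0,0.015],[-1,0.058,0.168,0,0.015],[-1,0.058,0.168,0,0.015],[-1,0.058,0.168,0,0.015],[-1,0.058,0.168,0,0.015],[-1,0.058,0.168,0,0.015],[-1,0.058,0.168,0,0.015]]], force=25)

```text
t: 1.4
eef_pos: [0.4035, -0.2734, 0.2986]
ee_rot: [-3.141, 0.0, -2.229]
force: [0.9, -0.1, -0.1]
width: 0.0874
gripper_force: 0.0
```

apply_moves(commands=[[[-1,0.058,0.168,0,0.015],[-1,0.058,0.168,0,0.015],[-1,0.058,0.168,0,0.015],[-1,0.058,0.168,0,0.015],[-1,0.058,0.168,0,0.015],[-1,0.058,0.168,0,0.015],[-1,0.058,0.168,0,0.015],[-1,0.058,0.168,0,0.015],[-1,0.058,0.168,0,0.015],[-1,0.058,0.168,0,0.015],[-1,0.058,0.168,0,0.015],[-1,0.058,0.168,0,0.015]]])

```text
t: 2.6
eef_pos: [0.5427, 0.1299, 0.2986]
ee_rot: [-3.142, 0.0, -1.663]
force: [1.0, -0.7, 0.3]
width: 0.0879
gripper_force: 0.0
```

apply_moves(commands=[[[-1,0.058,0.168,0,0.015],[-1,0.058,0.168,0,0.015],[-1,0,0,0,0],[-1,0,0,0,0]]])

```text
t: 3.0
eef_pos: [0.5656, 0.1962, 0.2978]
ee_rot: [3.14, -0.001, -1.57]
force: [0.0, 0.3, -0.7]
width: 0.0873
gripper_force: 0.0
```

```bash
python3 - <<'E'
from h import *
f=viewer.grab_frame("wrist");cv2.imwrite("pics/w1.png",f["image"])
import pickle;pickle.dump(f,open("w1.pkl","wb"))
R=cv2.Rodrigues(np.array(f["rvec"]))[0]
p=R@np.array([.566,.194,.085])+np.array(f["tvec"]).ravel();print(p,f["mtx"][0,0]*p[:2]/p[2]+f["mtx"][:2,2])
E
```

```text
[-0.00106685 -0.0244037   0.35316639] [321.47535836 176.79360131]
```

View pics/w1.png

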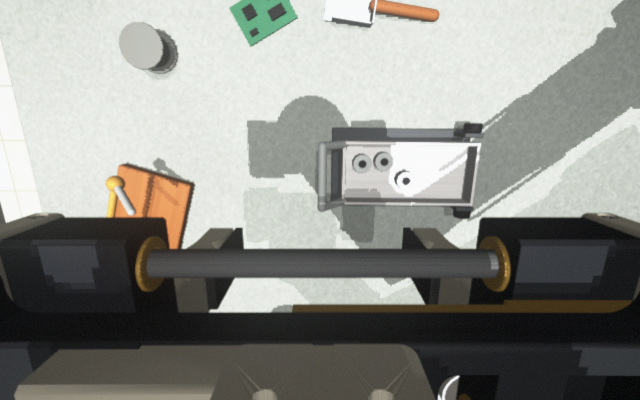

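The wrist view shows the bar at column ~323, rows 143–209 (centre 176). Its predicted position was (321.5,177), so the estimate holds to about 1 mm. I'll descend to TCP z ≈ 0.088 and close.

apply_moves(commands=[[[-1,-0.003,-0.01,-0.1,0],[-1,0,0,-0.15,0],[-1,0,0,-0.15,0],[-1,0,0,-0.15,0],[-1,0,0,-0.15,0],[-1,0,0,-0.15,0],[-1,0,0,-0.1,0],[-1,0,0,-0.1,0],[-1,0,0,0,0],[-1,0,0,0,0]]])

```text
t: 4.05
eef_pos: [0.5653, 0.1929, 0.0892]
ee_rot: [-3.141, -0.0, -1.572]
force: [0.2, -0.6, -0.0]
width: 0.0875
gripper_force: 0.0
```

apply_moves(commands=[[[1,0,0,0,0],[1,0,0,0,0],[1,0,0,0,0],[1,0,0,0,0],[1,0,0,0,0],[1,0,0,0,0],[1,0,0,0,0],[1,0,0,0,0],[1,0,0,0,0],[1,0,0,0,0]]])

```text
t: 5.05
eef_pos: [0.5651, 0.1936, 0.0885]
ee_rot: [3.141, -0.0, -1.571]
force: [-1.1, -0.4, 0.3]
width: 0.0133
gripper_force: 0.0
```

apply_moves(commands=[[[1,0,0,0,0],[1,0,0,0,0],[1,0,0,0,0],[1,0,0,0,0],[1,-0.007,0,0.021,0],[1,-0.007,0,0.021,0],[1,-0.007,0,0.021,0],[1,-0.007,0,0.021,0]]])

```text
t: 5.85
eef_pos: [0.5607, 0.1938, 0.1055]
ee_rot: [-3.14, 0.001, -1.571]
force: [5.7, -1.5, -4.7]
width: 0.0091
gripper_force: 25.0
```

The bar is gripped: width is about 10 mm at 25 N, and the lift is loading the wrist as expected. I'll continue along the arc.

apply_moves(commands=[[[1,-0.009,0,0.02,0],[1,-0.009,0,0.02,0],[1,-0.009,0,0.02,0],[1,-0.009,0,0.02,0],[1,-0.0104,0,0.019,0],[1,-0.0104,0,0.019,0],[1,-0.0104,0,0.019,0],[1,-0.0104,0,0.019,0]]])

```text
t: 6.65
eef_pos: [0.5457, 0.1939, 0.1372]
ee_rot: [-3.138, 0.001, -1.571]
force: [7.3, -2.0, -3.0]
width: 0.0093
gripper_force: 25.0
```

apply_moves(commands=[[[1,-0.012,0,0.0185,0],[1,-0.012,0,0.0185,0],[1,-0.012,0,0.0185,0],[1,-0.012,0,0.0185,0],[1,-0.0136,0,0.0171,0],[1,-0.0136,0,0.0171,0],[1,-0.0136,0,0.0171,0],[1,-0.0136,0,0.0171,0],[1,0,0,0,0],[1,0,0,0,0],[1,0,0,0,0],[1,0,0,0,0]]])

```text
t: 7.85
eef_pos: [0.5251, 0.1941, 0.1665]
ee_rot: [-3.138, 0.001, -1.57]
force: [4.6, -0.7, 5.9]
width: 0.0092
gripper_force: 25.0
```

```bash
python3 - <<'E'
from h import *
f=viewer.grab_frame("scene");g=viewer.grab_frame("top")
a=cv2.resize(f["image"][200:350,330:490],None,fx=2.5,fy=2.5,interpolation=2); b=cv2.resize(g["image"][110:270,150:300],None,fx=2.5,fy=2.5,interpolation=2)
o=np.zeros((400,790,3),np.uint8);o[:375,:400]=a;o[:,405:780]=b;cv2.imwrite("pics/c2.png",o)
E
```

```text
(no output)
```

View pics/c2.png

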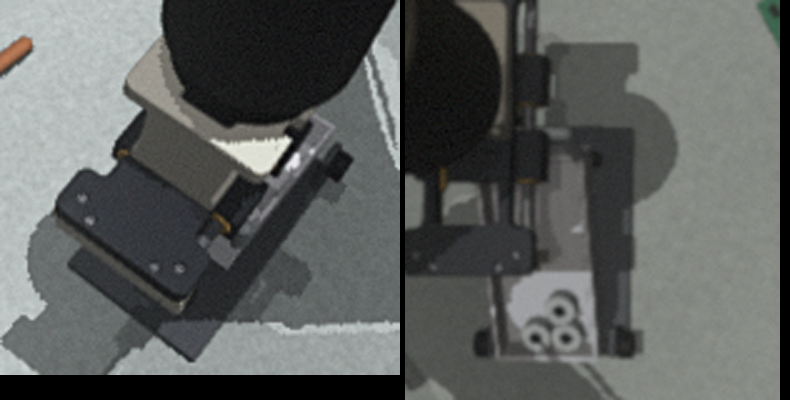

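The top view shows all three spacers clustered at the low end wall, at crop pixels (537,337), (567,337) and (559,308). The TCP position puts the tilt at about 25°. I'll release and rise clear.

apply_moves(commands=[[[-1,0,0,0,0],[-1,0,0,0,0],[-1,0,0,0,0],[-1,0,0,0,0],[-1,0,0,0,0],[-1,0,0,0,0],[-1,0,0,0,0],[-1,0,0,0,0],[-1,0,0,0,0],[-1,0,0,0,0]]])

```text
t: 8.95
eef_pos: [0.5236, 0.1937, 0.1651]
ee_rot: [-3.142, 0.0, -1.571]
force: [0.9, 1.2, 0.3]
width: 0.083
gripper_force: 0.0
```

apply_moves(commands=[[[-1,0,0,0.05,0],[-1,0,0,0.1,0],[-1,0,0,0.1,0],[-1,0,0,0.1,0],[-1,0,0,0.15,0],[-1,0,-0.2,0.1,0],[-1,0,-0.2,0,0],[-1,0,-0.2,0,0],[-1,0,-0.2,0,0],[-1,0,-0.2,0,0],[-1,0,-0.2,0,0],[-1,0,0,0,0]]])

```text
t: 10.15
eef_pos: [0.5231, -0.0499, 0.286]
ee_rot: [-3.141, -0.0, -1.574]
force: [-0.8, 0.3, 0.5]
width: 0.0878
gripper_force: 0.0
```

```bash
python3 - <<'E'
from h import *
f=viewer.grab_frame("scene");g=viewer.grab_frame("top")
a=cv2.resize(f["image"][200:350,330:490],None,fx=2.5,fy=2.5,interpolation=2); b=cv2.resize(g["image"][110:270,150:300],None,fx=2.5,fy=2.5,interpolation=2)
o=np.zeros((400,790,3),np.uint8);o[:375,:400]=a;o[:,405:780]=b;cv2.imwrite("pics/c3.png",o)
s=arm.get_state();print(s["t"],s["eef_pos"],s["width"],s["force"])
E
```

```text
10.25 [ 0.52349841 -0.04726626  0.28575411] 0.08775635190842844 [-0.30092309 -0.21802161  0.30216073]
```

View pics/c3.png

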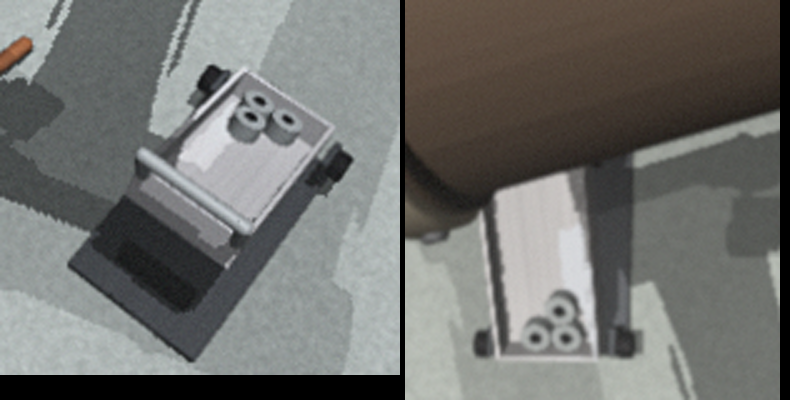

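The tray stands tilted on its own with the spacers nested at the low end. The bar's middle is at scene pixel ~(408,276.6). I'll check the angle.

```bash
python3 - <<'E'
from h import *
f=viewer.grab_frame("scene");c,d=ray(f,(408,276.6));p=c+d*(.194-c[1])/d[1];print(p)
v=p-np.array([.373,.194,.03]);print(np.hypot(v[0],v[2]),np.degrees(np.arctan2(v[2],v[0]))-15.9)
for z in(.15,.16,.165): print(onz(f,(408,276.6),z))
E
```

```text
[0.51014735 0.194      0.13176773]
0.17078075463817538 20.676600819506575
[0.51927379 0.19593436 0.15      ]
[0.52427944 0.19699531 0.16      ]
[0.52678227 0.19752579 0.165     ]
```

The y-plane intersection is ill-conditioned: it gives a radius of 171 mm where 201 mm is known. Using the known radius along the same ray gives the bar at x≈0.524, z≈0.161, which is a tilt of about 25° and agrees with the arm pose. I'll hand the job in.

```bash
python3 -c "
from station import arm
print(arm.job_done())"
```

```text
the job is handed in; nothing more can be done
None
```

The job is handed in: the tray is tilted at about 25° and stands on its own, with all three spacers together at its low end and the gripper clear of it.

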